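# Set the pressure screw of a board test jig

## Task

A test board sits in the pressure jig: swing its lock collar clockwise (seen from above) by the upright pin until it meets its stop, so that its index line meets the long locked mark. Then turn the paddle-headed thumbscrew clockwise until it seats, and back it off a quarter turn so that the pad's spring and not the screw bears on the chip. Finish while holding the paddle at that setting, still gripped in the fingers, for the reading that follows, and leave the tools lying about where they are.

Things in the scene. Friction and masses are not known exactly. Their poses are not given: they have to be found in the camera images.
- jig: Board test jig, fixed to the worktop: aluminium base plate 120 x 130 mm (top at z 15 mm), two posts and a bridge along y (126 mm long, top at 60 mm) with a round flange, 76 mm diameter, in its middle; on it the lock collar and, above, the thumbscrew. Origin: centre of the underside, on the axis of collar and screw; x from the front (robot's side) to the rear with the black connector, z up.
- jig_axis (a point): Point on the common axis of collar and thumbscrew, on the flange's top, 60 mm above the jig's origin; axes as the jig's.
- lock_collar (a joint): Dark steel ring, 56 mm diameter, 60 to 72 mm up, with a radial lever 8 mm wide. 0 = unlocked, grows clockwise from above; 0.96 rad = locked: hard stop, index line at the long wide dark mark on the flange (short thin mark: unlocked). Lever azimuth from the jig's +x, counter-clockwise: 207 degrees at 0, 152 at 0.96. Starts at 0 to 0.3. Friction 0.08 N m, stays where left.
- pin_grip (a point): Where to grip the lock collar's pin: upright round steel pin, 11 mm diameter, 62 mm from the collar's axis, on the lever. The point lies on the pin's axis, 90 mm above the worktop; the pin's free part runs from 72 to 98.5 mm, the lever's top is at 71 mm. Turns with the collar.
- thumbscrew (a joint): Angle by which the thumbscrew is backed off, rad: 0 = seated (hard stop), grows counter-clockwise seen from above; clockwise turning lowers it. Starts between 2.3 and 3.7, which takes several grasps. 4 mm lead a turn; friction about 0.05 N m, stays where it is left, stops dead when seated.
- paddle: Black flat head of the thumbscrew, the jig's uppermost part: 12 mm thick (x), 34 mm wide (y), 28 mm high, vertical flat faces. Origin: centre of its underside on the screw's axis, 103 mm above the worktop when seated, 0.64 mm higher per rad backed off; z up. Its y axis lies along the jig's y when seated. The collar pin's top lies 4.5 mm below its underside.
- paddle_grip (a point): Where to grip the paddle across its 12 mm thickness: centre of the paddle, 17 mm above its underside (120 mm above the worktop when seated); axes as the paddle's: x through its thickness, y along its width.
- pressure_pad: Grey swivel pad, 18 mm diameter, on the lower end of the screw beneath the bridge, on a spring; it meets the chip when the screw is 2.2 rad short of seated. Origin: centre of its underside.
- test_board: Green test board, 50 x 66 mm, 2 mm thick, lying loose in the jig's nest under the pad, with a 16 mm square chip in its middle. Origin: centre of its underside, 18 mm above the worktop.
- cutters: Side cutters, 48 x 140 x 13 mm, lying on the worktop beyond the jig; to be left alone. Origin: centre of the underside.
- tin: Small round tin, 31 mm diameter, 14 mm high, on the worktop beyond the jig; to be left alone. Origin: centre of the underside.
- pen: Marker pen, white barrel with black cap, 135 mm long, 11 mm thick, lying on the mat left of the jig; to be left alone. Origin: centre of the underside.
There are look-alikes about, which are no part of the job. Several things have the shape of the jig; the one meant has the colours described above.

How it is judged:
On the way, in this order (a step that is already met when the one before it is completed fails the run):
1. the lock collar stands at its locked mark (value of joint lock_collar above 0.87 rad), for 0.2 s.
2. the thumbscrew is turned clockwise until it seats, the collar still locked (value of joint lock_collar above 0.87 rad and value of joint thumbscrew below 0.09 rad), for 0.2 s.
At the end, for the whole second after the job is handed in: Collar within 0.09 rad of its locked stop; thumbscrew, after seating (within 0.09 rad of its stop), backed off a quarter turn within 0.3 rad, and still; fingers gripping the paddle with over 3 N; pad bearing on the chip with over 1 N, board flat in its nest (value of joint lock_collar above 0.87 rad and value of joint thumbscrew between 1.27 and 1.87 rad and velocity of joint thumbscrew between -0.1 and 0.1 rad/s and contact force between the fingers and paddle above 3 N and contact force between pressure_pad and test_board above 1 N and z of test_board in the frame of jig below 0.0205 m); the arm keeps its last pose, push and grip.
It fails at once if a tool lying about is moved more than 25 mm (distance of any of cutters, tin, pen from where it was at the start of the episode above 0.025 m).
It fails at once if the board is shifted in its nest by more than 8 mm (distance of test_board from where it was at the start of the episode above 0.008 m).
It also fails if it takes over 72 s, if anything falls off the work surface, if the arm or the gripper's body presses on something with over 40 N, if the wrist force passes 120 N, or if a joint passes its speed limit or range.

## Robot

A 7-joint arm with a two-finger parallel gripper is mounted at the origin on a cart in front of the work surface, level with it; the furniture and walls round the work are solid. World frame = base frame: x ahead of the robot, y to its left, z up, the work surface at z = 0. Lengths are in m, angles in rad, forces in N, time in s.
With the tool pointing down it reaches from about 0.35 to 0.9 m from the base axis. Payload 19.9 kg.
Tool frame: the origin (TCP) lies on the centre line of the jaws, within the pads' length; the fingertips stand bot.tcp_to_tips ahead of it and the grasp point (between the pads) lies 3 mm ahead of it (bot.tcp_to_tips is the distance from the TCP to the fingertips, in m); z points along the fingers, y is the line along which they close (so a half turn about z gives the same grasp; the last joint's range is limited). The gripper opens to 85 mm and grips with 20 to 120 N. Pads are 22 mm wide; open, the fingers measure 114 mm over their backs; the gripper's body (76 mm by 85 mm) begins 54 mm behind the grasp point. The pads swing forward as they close: fully open they stand 13 mm farther back than shut.
Start: joints at [-1.188, 0.417, -0.01, 1.614, 0.005, 1.111, -0.053], TCP at [0.257, 0.57, 0.253] pointing down, gripper open.
Joint ranges: [-2.81, 2.81], [-0.39, 2.02], [-1.27, 1.25], [0.06, 2.57], [-1.19, 4.33], [0.19, 2], [-2.82, 2.82]. Speed limits (rad/s): [1.89, 1.89, 2.39, 2.39, 3.01, 3.01, 3.01].

## Interface

Orientations are given as a unit quaternion [w, x, y, z].
In Python, from station import state, optics, bot, nets gives the robot as it stands.
- The arm moves only by the shell command python3 -m inch 'ROWS' [FORCE]. ROWS is a JSON object of lists of equal length, an entry for each row: "xyz": the shift along the world's x, y, z in cm, a list of three; "delta_rot": the turn, a rotation vector about the world's x, y, z in degrees, a list of three; "fingers": the opening, from 0 (shut) to 1 (fully open). A call has 1 to 12 rows; each row is the pose to reach, as a shift and turn from the pose commanded when the call began; what a row does not reach only later rows make up. A row lasts 1/12 s, in which the tool goes at most 41.7 mm and 7.16 degrees, less where a joint would pass 70% of its speed; a pose out of reach is approached as far as the arm can. A call with a gripper value outside its range is refused whole. The fingers move at their own pace and stop on an object; FORCE is the grip in N (left out, the last holds). Time passes only in rows, so rows that repeat a pose let the fingers close. It gives the time, the measured TCP pose, the force, the opening and the grip force at its end, in the units of the state.
- state(): the state, without advancing time (a new reading comes with each control period).
- optics.read_camera(name): name is "scene" or "top"; returns a dict with "image" (420x560x3 uint8, red, green, blue), "fx", "fy", "cx", "cy" (pixels), "position" and "rotation" of the camera in the world. Camera axes: x right, y up, looking along -z (the intrinsics and any distortion apply to the point x, -y, -z); pixel columns grow to the right and rows downward; lengths in m; the calibration is good to about 2 mm. A picture is of the moment at which its call begins. There is no depth.
- bot.close_job(): hands the job in; it is judged then, once.
Trained networks look in the newest picture that a camera, given by its name, has taken for a name from the list of things; names that differ only in an ending like _2 or _b are one class to them, and where a whole thing is asked for, a point or a joint stands for the part that bears it (a point fixed in the world has none). Each returns a list of dicts, best first, with "score" (0 to 1); they miss things now and then, are a little off and sometimes report something else, mostly with a low value. They report only what shows in the picture. A call takes as long as a camera call. They do not tell look-alikes from the thing itself.
- nets.search_frame(camera, name): "point" ([x, y, z] in m, in the coordinates of the camera as it stood for that picture, good to about 4 mm: the middle of the surface that is visible of it).
The state is a dict: "clock": time; "joint_pos": joint angles; "dq": joint speeds; "joint_torque": joint torques, N m; "ee_pos": TCP position; "orientation": TCP orientation; "contact_force": force on the tool from outside, world axes, zero at the start; "wrist_torque": the same for the moment, N m; "gripper_width": opening from 0.0 (shut) to 1.0 (fully open); "finger_force": force on a finger pad.
Only numpy, scipy, OpenCV 4.12 (cv2) and the standard library are available. Lean on these libraries where they do the work, as an engineer would, in place of code of your own. Each camera call takes 0.05 s, during which the arm holds its last target. There are 200 camera calls.

## Working session

There is one attempt and no reset: what is moved stays moved. The work goes in short steps, Python scripts to look and compute and a shell command to move; the robot and the scene stay as the last step left them, time stands still between calls to the robot, and variables do not carry over. Pictures are saved under pics/ and viewed, at most 10 in all, crops included, and the job is handed in when it is done.

```bash
ls; mkdir -p pics; cat > h.py <<'E'
import numpy as np, cv2
from station import state, optics, bot, nets
def cam(n): return optics.read_camera(n)
def toworld(c,p): return np.array(c["position"])+np.array(c["rotation"])@np.array(p)
def proj(c,P):
    q=np.array(c["rotation"]).T@(np.array(P)-np.array(c["position"])); return c["cx"]+c["fx"]*q[0]/-q[2], c["cy"]+c["fy"]*-q[1]/-q[2]
def ray(c,u,v,z):
    d=np.array(c["rotation"])@np.array([(u-c["cx"])/c["fx"],-(v-c["cy"])/c["fy"],-1]); o=np.array(c["position"]); return o+d*(z-o[2])/d[2]
def save(f,im): cv2.imwrite("pics/"+f,im[:,:,::-1])
E
python3 - <<'E'
from h import *
for n in("scene","top"):
    c=cam(n); save(n+"1.png",c["image"]); print(n,{k:np.round(v,4) for k,v in c.items() if k!="image"}, c.keys())
    for t in("jig","lock_collar","pin_grip","paddle","cutters","tin","pen"):
        for r in nets.search_frame(n,t)[:4]:
            w=toworld(c,r["point"]); print(t,round(r["score"],2),w.round(3),np.round(proj(c,w)))
s=state(); print(s, bot.tcp_to_tips)
E
```

```text
pics
scene {'fx': np.float64(428.4833), 'fy': np.float64(428.4833), 'cx': np.float64(277.7351), 'cy': np.float64(212.6105), 'position': array([ 0.1333, -0.0436,  0.6941]), 'rotation': array([ 0.8326,  0.3507, -0.1617, -0.3971])} dict_keys(['image', 'fx', 'fy', 'cx', 'cy', 'position', 'rotation'])Traceback (most recent call last):
  File "<stdin>", line 6, in <module>
  File "h.py", line 4, in toworld
    def toworld(c,p): return np.array(c["position"])+np.array(c["rotation"])@np.array(p)
                                                     ~~~~~~~~~~~~~~~~~~~~~~~^~~~~~~~~~~~
ValueError: matmul: Input operand 1 has a mismatch in its core dimension 0, with gufunc signature (n?,k),(k,m?)->(n?,m?) (size 3 is different from 4)
```

```bash
cat > h.py <<'E'
import numpy as np, cv2
from scipy.spatial.transform import Rotation as R
from station import state, optics, bot, nets
def cam(n):
    c=dict(optics.read_camera(n)); c["rotation"]=R.from_quat(c["rotation"],scalar_first=True).as_matrix(); return c
def toworld(c,p): return np.array(c["position"])+np.array(c["rotation"])@np.array(p)
def proj(c,P):
    q=np.array(c["rotation"]).T@(np.array(P)-np.array(c["position"])); return c["cx"]+c["fx"]*q[0]/-q[2], c["cy"]+c["fy"]*-q[1]/-q[2]
def ray(c,u,v,z):
    d=np.array(c["rotation"])@np.array([(u-c["cx"])/c["fx"],-(v-c["cy"])/c["fy"],-1]); o=np.array(c["position"]); return o+d*(z-o[2])/d[2]
def save(f,im): cv2.imwrite("pics/"+f,im[:,:,::-1])
E
python3 - <<'E'
from h import *
for n in("scene","top"):
    c=cam(n); save(n+"1.png",c["image"]); print(n,c["position"],c["rotation"].round(3),c["fx"])
    for t in("jig","lock_collar","pin_grip","paddle","cutters","tin","pen"):
        for r in nets.search_frame(n,t)[:4]:
            w=toworld(c,r["point"]); print(t,round(r["score"],2),w.round(3),np.round(proj(c,w)))
s=state(); print(s, bot.tcp_to_tips)
E
```

```text
scene [ 0.13334583 -0.04357991  0.69414973] [[ 0.632  0.548 -0.548]
 [-0.775  0.439 -0.456]
 [-0.009  0.712  0.702]] 428.4833181217104
jig 0.9 [0.639 0.488 0.024] [241. 198.]
jig 0.56 [0.571 0.26  0.05 ] [302. 257.]
lock_collar 0.94 [0.574 0.274 0.074] [298. 244.]
lock_collar 0.57 [0.641 0.493 0.071] [238. 181.]
pin_grip 0.77 [0.643 0.493 0.07 ] [239. 181.]
pin_grip 0.57 [0.577 0.274 0.067] [299. 246.]
paddle 0.53 [0.585 0.269 0.126] [304. 224.]
paddle 0.5 [0.65  0.496 0.134] [238. 157.]
cutters 0.82 [0.683 0.242 0.006] [340. 242.]
tin 0.7 [0.725 0.206 0.015] [366. 236.]
pen 0.6 [0.488 0.466 0.01 ] [200. 246.]
pen 0.5 [0.573 0.274 0.074] [298. 245.]
top [0.4552654  0.33139983 1.15600232] [[-0.017  0.989 -0.144]
 [-1.    -0.016  0.007]
 [ 0.005  0.144  0.99 ]] 533.2749712563951
jig 0.76 [0.585 0.273 0.023] [300. 230.]
jig 0.7 [0.652 0.5   0.024] [194. 201.]
lock_collar 0.98 [0.584 0.282 0.073] [297. 227.]
lock_collar 0.56 [0.648 0.501 0.078] [189. 198.]
pin_grip 0.95 [0.579 0.279 0.072] [298. 230.]
pin_grip 0.59 [0.651 0.501 0.069] [190. 197.]
paddle 0.46 [0.59  0.27  0.134] [304. 220
[... 316 characters left out ...]
 -0.01029432,  1.6135915 ,  0.00472308,
        1.11069032, -0.05299134]), 'dq': array([-1.47891633e-03,  8.02197148e-04, -4.53429815e-04,  3.17479345e-04,
        1.66442064e-05,  1.09167012e-03, -8.21664991e-04]), 'joint_torque': array([-5.52020738e-04, -8.64197230e+01,  6.77682403e-01, -4.35193098e+01,
        1.90926937e-02,  2.12983199e-03, -1.43634753e-05]), 'ee_pos': array([0.25703094, 0.56969178, 0.25327579]), 'orientation': array([ 2.54456944e-05,  2.10320801e-01,  9.77632425e-01, -2.72997940e-05]), 'contact_force': array([0.10734995, 0.75326276, 0.58981847]), 'wrist_torque': array([0.02517073, 0.01803355, 0.00222421]), 'finger_force': 0.0, 'gripper_width': 0.9994058053581728} 0.022
```

View pics/scene1.png

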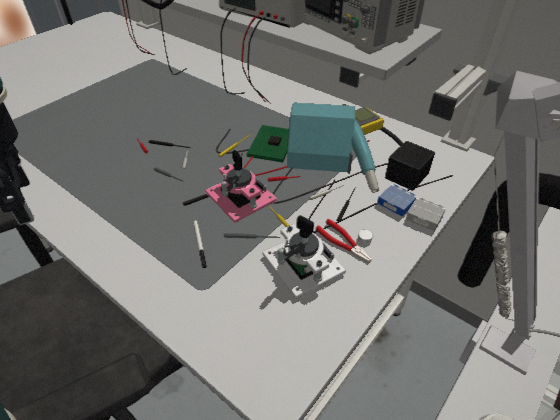

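View pics/top1.png

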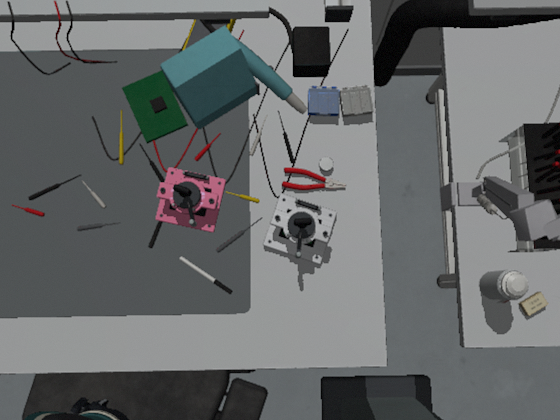

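The jig could be either the pink one, scene (238,181) / top (190,198), or the aluminium-coloured one, scene (303,245) / top (300,228). The description fits the aluminium one, so I'll check it in a close crop.

```bash
python3 - <<'E'
from h import *
a=cv2.imread("pics/scene1.png")[205:300,255:350]; b=cv2.imread("pics/top1.png")[180:275,252:347]
cv2.imwrite("pics/crop1.png",np.hstack([cv2.resize(x,(400,400),interpolation=cv2.INTER_CUBIC) for x in(a,b)]))
E
```

```text
(no output)
```

View pics/crop1.png

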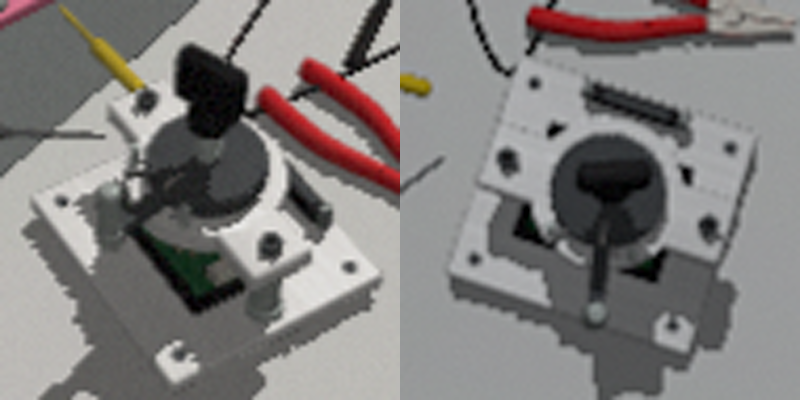

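The crops show the aluminium jig with a black paddle, dark collar and green board. The pin is at top ≈(299,253) and the paddle at ≈(302,222). Next I'll compute the pose.

```bash
python3 - <<'E'
from h import *
ct=cam("top"); cs=cam("scene")
T=lambda x,y,z: ray(ct,252+(x-400)/4.2105,180+y/4.2105,z)
S=lambda x,y,z: ray(cs,255+x/4.2105,205+y/4.2105,z)
P=[T(533,83,.016),T(730,148,.016),T(672,326,.016),T(473,258,.016)]
print("holes",np.round(P,4)); print("centre",np.mean(P,0).round(4))
B=[T(507,160,.062),T(709,228,.062)]; print("bridge bolts",np.round(B,4),np.mean(B,0).round(4))
d=B[0]-B[1]; print("y azim",np.degrees(np.arctan2(d[1],d[0])))
for e in(P[0]-P[1],P[3]-P[2]): print("yaz",np.degrees(np.arctan2(e[1],e[0])))
for e in(P[0]-P[3],P[1]-P[2]): print("xaz",np.degrees(np.arctan2(e[1],e[0])))
print("collar",T(610,187,.072),"pin",T(597,310,.0985),"paddle",T(613,178,.134))
e=T(580,168,.133)-T(648,185,.133)
print("paddle end-end front edge",np.degrees(np.arctan2(e[1],e[0])))
B=[S(147,98,.062),S(270,243,.062)]; print("scene bolts",np.round(B,4),np.mean(B,0).round(4));d=B[0]-B[1]; print(np.degrees(np.arctan2(d[1],d[0])))
print("scene collar",S(208,165,.072),"pin",S(110,190,.0985), S(108,238,.0985))
E
```

```text
holes [[0.652  0.3062 0.016 ]
 [0.6166 0.2058 0.016 ]
 [0.5259 0.2381 0.016 ]
 [0.5621 0.3385 0.016 ]]
centre [0.5891 0.2721 0.016 ]
bridge bolts [[0.6059 0.3207 0.062 ]
 [0.5706 0.2224 0.062 ]] [0.5883 0.2716 0.062 ]
y azim 70.28735466435343
yaz 70.54904651861604
yaz 70.13664834162918
xaz -19.751371119291612
xaz -19.617558307323026
collar [0.59043013 0.27094638 0.072     ] pin [0.52887221 0.27994978 0.0985    ] paddle [0.58683856 0.27292674 0.134     ]
paddle end-end front edge 74.8868960292695
scene bolts [[0.6071 0.319  0.062 ]
 [0.5715 0.2214 0.062 ]] [0.5893 0.2702 0.062 ]
69.93441269695872
scene collar [0.58394169 0.26557944 0.072     ] pin [0.52676834 0.2768403  0.0985    ] [0.50563352 0.26086527 0.0985    ]
```

```bash
python3 -m inch '{"xyz":[[3,-3,0],[6,-6,0],[9,-9.5,0],[12,-12.5,0],[15,-16,0],[18,-19,0],[21,-22.5,0],[24,-26,-1],[27.1,-29.1,-2],[27.1,-29.1,-4],[27.1,-29.1,-4],[27.1,-29.1,-4]],"delta_rot":[[0,0,0],[0,0,0],[0,0,0],[0,0,0],[0,0,0],[0,0,0],[0,0,0],[0,0,0],[0,0,0],[0,0,0],[0,0,0],[0,0,0]],"fingers":[0.45,0.45,0.45,0.45,0.45,0.45,0.45,0.45,0.45,0.45,0.45,0.45]}' 30
python3 - <<'E'
from h import *
for n,a in(("top",(230,170)),("scene",(230,160))):
    c=cam(n); x=c["image"][a[1]:a[1]+120,a[0]:a[0]+120]; x=cv2.resize(x,(400,400),interpolation=cv2.INTER_CUBIC)
    L=x if n=="top" else np.hstack([L,x])
save("p2.png",L); print(state()["joint_pos"])
E
```

```text
clock: 2.0
ee_pos: [0.5283, 0.2772, 0.2121]
orientation: [-0.001, 0.212, 0.977, -0.001]
contact_force: [-0.1, 0.5, 0.4]
gripper_width: 0.45
finger_force: 0.0
[-0.64692015  0.40914127  0.13921837  1.72950768 -0.06591924  1.00715127
  0.66414968]
```

View pics/p2.png

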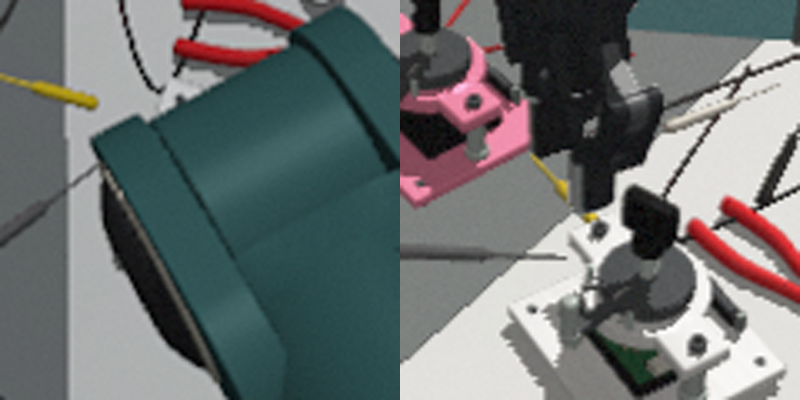

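The view from above is blocked by the arm. The scene crop shows the fingers above the jig, clear of the paddle and the pink jig. Descending over the pin.

```bash
python3 -m inch '{"xyz":[[0,0,-2],[0,0.1,-4],[0,0.1,-6],[0,0.1,-8],[0,0.1,-9],[0,0.1,-10],[0,0.1,-11],[0,0.1,-11.6],[0,0.1,-11.6],[0,0.1,-11.6]],"delta_rot":[[0,0,0],[0,0,0],[0,0,0],[0,0,0],[0,0,0],[0,0,0],[0,0,0],[0,0,0],[0,0,0],[0,0,0]],"fingers":[0.45,0.45,0.45,0.45,0.45,0.45,0.45,0.45,0.45,0.45]}' 30
python3 - <<'E'
from h import *
c=cam("scene"); save("p3.png",cv2.resize(c["image"][160:280,230:390],(800,600),interpolation=cv2.INTER_CUBIC)); print(state()["joint_pos"])
E
```

```text
clock: 2.93
ee_pos: [0.5282, 0.2798, 0.0976]
orientation: [0.0, 0.21, 0.978, 0.0]
contact_force: [0.4, 0.3, -0.6]
gripper_width: 0.448
finger_force: 0.0
[-0.63145551  0.55768173  0.12128377  1.80381868 -0.09064553  0.78470298
  0.68275659]
```

View pics/p3.png

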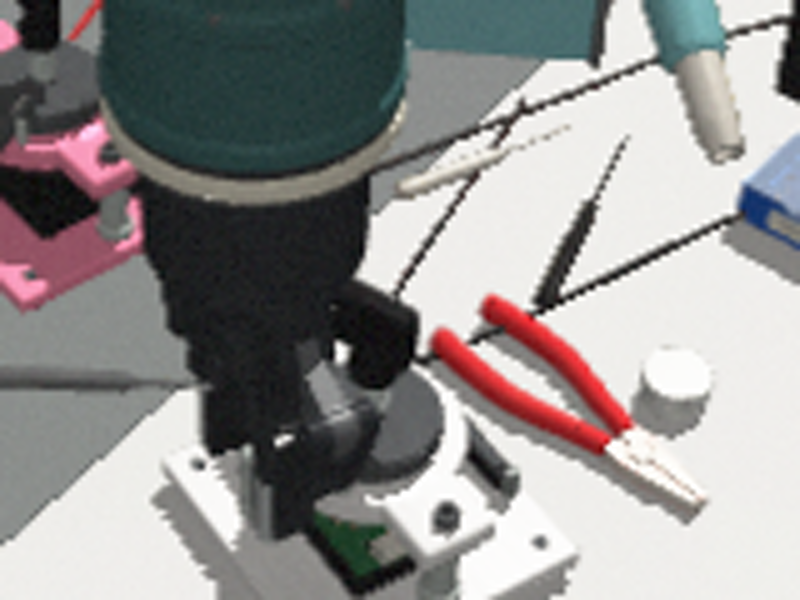

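```bash
python3 -m inch '{"xyz":[[0,0,0],[0,0,0],[0,0,0],[0,0,0],[0,0,0],[0,0,0],[0,0,0],[0,0,0]],"delta_rot":[[0,0,0],[0,0,0],[0,0,0],[0,0,0],[0,0,0],[0,0,0],[0,0,0],[0,0,0]],"fingers":[0,0,0,0,0,0,0,0]}' 20
```

```text
clock: 3.65
ee_pos: [0.5283, 0.2798, 0.0977]
orientation: [0.0, 0.21, 0.978, 0.0]
contact_force: [-0.4, -0.9, 6.4]
gripper_width: 0.116
finger_force: 21.7
```

Pin gripped (opening 0.116 ≈ 10–11 mm). Swinging the collar along its arc.

```bash
python3 -m inch '{"xyz":[[0.07,0.45,0.1],[0.17,0.9,0.1],[0.3,1.3,0.1],[0.45,1.72,0.1],[0.64,2.1,0.1],[0.85,2.49,0.1],[1.08,2.85,0.1],[1.34,3.2,0.1],[1.65,3.55,0.1],[2.01,3.91,0.1],[2.01,3.91,0.1],[2.01,3.91,0.1]],"delta_rot":[[0,0,-3],[0,0,-6],[0,0,-9],[0,0,-12],[0,0,-15],[0,0,-18],[0,0,-21],[0,0,-24],[0,0,-27],[0,0,-30],[0,0,-30],[0,0,-30]],"fingers":[0,0,0,0,0,0,0,0,0,0,0,0]}' 20
```

```text
clock: 4.65
ee_pos: [0.5476, 0.3185, 0.0979]
orientation: [-0.0, 0.456, 0.89, -0.001]
contact_force: [-3.0, -1.2, 0.0]
gripper_width: 0.118
finger_force: 20.3
```

```bash
python3 -m inch '{"xyz":[[0.1,0.1,0],[0.2,0.2,0],[0.3,0.28,0],[0.4,0.36,0],[0.4,0.36,0],[0.4,0.36,0],[0.4,0.36,0]],"delta_rot":[[0,0,0],[0,0,0],[0,0,0],[0,0,0],[0,0,0],[0,0,0],[0,0,0]],"fingers":[0,0,0,0,0,0,0]}' 20
```

```text
clock: 5.23
ee_pos: [0.5484, 0.3195, 0.0973]
orientation: [-0.003, 0.456, 0.89, -0.004]
contact_force: [-30.4, -19.5, 21.3]
gripper_width: 0.115
finger_force: 24.5
```

Stop reached (36 N on it). Release and rise, turning the wrist for the paddle.

```bash
python3 -m inch '{"xyz":[[-0.2,-0.2,0],[-0.35,-0.32,0],[-0.35,-0.32,0],[-0.35,-0.32,0],[-0.35,-0.32,0],[-0.35,-0.32,2],[-0.35,-0.32,4],[-0.35,-0.32,7],[-0.35,-0.32,10],[-0.35,-0.32,13],[-2,2,15],[-5,5,15]],"delta_rot":[[0,0,0],[0,0,0],[0,0,0],[0,0,0],[0,0,0],[0,0,0],[0,0,0],[0,0,0],[0,0,0],[0,0,7],[0,0,14],[0,0,21]],"fingers":[0.1,0.4,0.4,0.4,0.4,0.4,0.4,0.6,0.6,0.6,0.6,0.6]}' 20
python3 -m inch '{"xyz":[[-3,3,0],[-6,6,0],[-9,8,0],[-11,9,0],[-11,9,0],[-11,9,0],[-11,9,0],[-11,9,0],[-11,9,0],[-11,9,0],[-11,9,0],[-11,9,0]],"delta_rot":[[0,0,7],[0,0,14],[0,0,21],[0,0,28],[0,0,35],[0,0,42],[0,0,49],[0,0,56],[0,0,63],[0,0,70],[0,0,77],[0,0,84]],"fingers":[0.6,0.6,0.6,0.6,0.6,0.6,0.6,0.6,0.6,0.6,0.6,0.6]}' 20
python3 - <<'E'
from h import *
for n,a in(("top",(250,175)),("scene",(255,200))):
    c=cam(n); x=c["image"][a[1]:a[1]+100,a[0]:a[0]+100]; x=cv2.resize(x,(400,400),interpolation=cv2.INTER_CUBIC)
    L=x if n=="top" else np.hstack([L,x])
save("p4.png",L); print(state()["joint_pos"])
E
```

```text
clock: 6.23
ee_pos: [0.5065, 0.3706, 0.2531]
orientation: [0.003, 0.286, 0.958, 0.002]
contact_force: [1.5, 1.4, -0.8]
gripper_width: 0.601
finger_force: 0.0
clock: 7.23
ee_pos: [0.3928, 0.462, 0.2483]
orientation: [0.0, -0.431, 0.902, 0.0]
contact_force: [0.4, 0.0, 0.1]
gripper_width: 0.604
finger_force: 0.0
[-0.8154689   0.39232754 -0.13119118  1.66434492  0.05635483  1.08835021
  1.49573636]
```

View pics/p4.png

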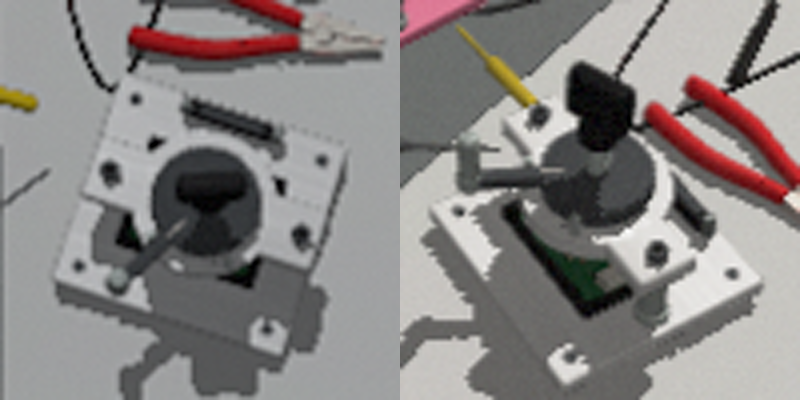

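The collar's lever is at its locked position. The pin is at about crop (118,278) in the top view, and the index line faces the long mark. Measuring the paddle angle.

```bash
python3 - <<'E'
from h import *
c=cam("top"); g=c["image"].astype(int).max(2)[210:232,288:318]
for r in g: print(" ".join("%3d"%v for v in r))
for th in(35,45):
    ys,xs=np.where(g<th); W=np.array([ray(c,x+288,y+210,.135)[:2] for x,y in zip(xs,ys)])
    w,v=np.linalg.eigh(np.cov(W.T)); print(th,len(W),W.mean(0),np.degrees(np.arctan2(v[1,1],v[0,1])),np.sqrt(12*w))
E
```

```text
14  11  55 129 177 183 183 184 182 184 185 186 183 186 185 184 183 184 184 186 182 170 153 120  88  89  81  73  67  58
  1  64 134 172 184 183 185 187 174 154 156 141 143 136 137 149 159 167 175 183 185 185 181 168 133  85  89  89  88  85
 97 158 177 183 182 185 173 147 125  89  91  72  72  65  67  88  99 110 123 156 174 183 183 184 174 144 133 152 132  87
164 184 184 182 177 160 125  79  67  55  56  57  55  59  58  56  55  52  62  90 124 154 169 182 181 178 172 182 173 133
183 182 181 170 133  99  65  56  59  59  60  58  57  59  61  61  61  59  57  53  65  96 145 185 181 179 181 183 183 156
182 183 178 134  67  56  57  59  60  60  62  59  57  60  61  61  62  62  59  62  57  60  98 154 185 180 180 181 178 168
188 184 150  88  52  60  60  58  60  62  59  60  60  59  60  60  61  61  61  61  61  59  54 103 166 184 180 179 169 163
191 171 100  51  60  61  62  61  63  61  61  63  62  57  56  54  52  54  54  56  51  46  53  73 111 160 181 182 176 168
173 114  60  57  60  63  56  45  46  44  40  41  42  39  35  35  33  34  34  33  35  29  41  51  65 121 171 180 180 171
158  61  56  59  61  
[... 984 characters left out ...]
26   8   4   9   7  16  38  57  60  59  61  58  59  58  59  56 124 182 177
 46  59  60  55  58  60  58  58  58  61  60  45  22  24  20  22  40  55  62  61  59  62  58  60  57  60  67 129 183 177
 52  47  60  58  55  59  56  66  72  60  58  56  31  29  32  29  36  45  49  63  58  62  61  58  58  57  66 132 182 179
127  54  60  56  57  55  75  97  79  59  56  41  32  34  35  33  33  29  44  63  62  61  61  61  61  56  66 132 182 180
162  50  51  59  56  90 122  97  68  58  51  31  31  31  32  34  30  31  36  53  61  59  62  60  54  56  73 130 177 175
35 151 [0.58517199 0.27419534] 78.40847417733698 [0.02568156 0.03192138]
45 181 [0.58541064 0.27403398] 75.30272573303886 [0.02655332 0.0322406 ]
```

```bash
python3 -m inch '{"xyz":[[2.5,-2.5,0],[5,-5,0],[8,-8,0],[11,-11,0],[14,-14,0],[17,-16.5,0],[19.6,-19.1,0],[19.6,-19.1,-2],[19.6,-19.1,-4],[19.6,-19.1,-6],[19.6,-19.1,-6],[19.6,-19.1,-6]],"delta_rot":[[0,0,7],[0,0,14],[0,0,21],[0,0,28],[0,0,34],[0,0,34],[0,0,34],[0,0,34],[0,0,34],[0,0,34],[0,0,34],[0,0,34]],"fingers":[0.6,0.6,0.6,0.6,0.6,0.6,0.6,0.6,0.6,0.6,0.6,0.6]}' 25
python3 - <<'E'
from h import *
s=state(); print(s["joint_pos"].round(2),s["ee_pos"],R.from_quat(s["orientation"],scalar_first=True).as_matrix()[:,1])
c=cam("scene"); save("p5.png",cv2.resize(c["image"][160:280,230:390],(800,600),interpolation=cv2.INTER_CUBIC))
E
```

```text
clock: 8.38
ee_pos: [0.5884, 0.2709, 0.1879]
orientation: [-0.001, -0.673, 0.74, 0.0]
contact_force: [0.7, -0.4, 0.1]
gripper_width: 0.595
finger_force: 0.0
[-0.38  0.53 -0.14  1.61  0.08  1.02  2.5 ] [0.58836447 0.2708595  0.18791087] [-0.99548118  0.09495159  0.00118586]
```

View pics/p5.png

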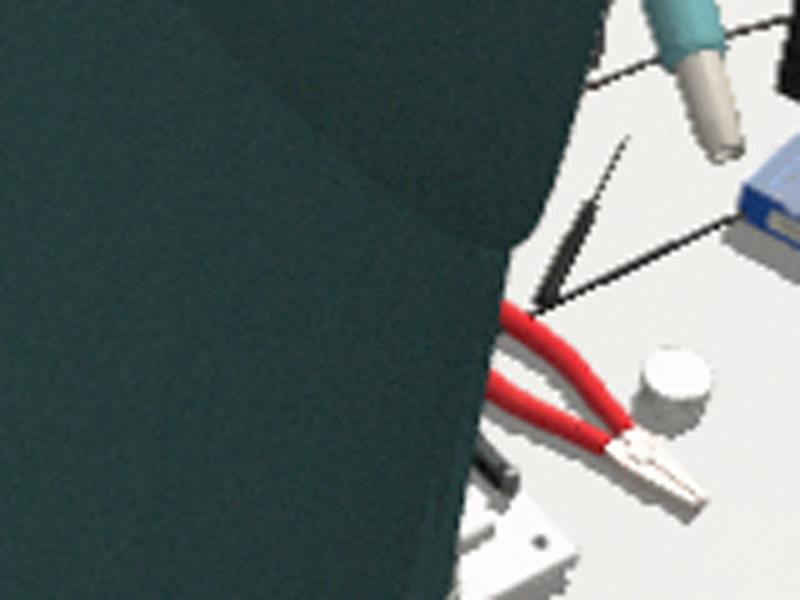

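The arm blocks this view, so I'll rely on the measurement: descend and close.

```bash
python3 -m inch '{"xyz":[[0,0,-2],[0,0,-3.5],[0,0,-5],[0,0,-6],[0,0,-6.3],[0,0,-6.3]],"delta_rot":[[0,0,0],[0,0,0],[0,0,0],[0,0,0],[0,0,0],[0,0,0]],"fingers":[0.6,0.6,0.6,0.6,0.6,0.6]}' 25
python3 -m inch '{"xyz":[[0,0,0],[0,0,0],[0,0,0],[0,0,0],[0,0,0],[0,0,0],[0,0,0],[0,0,0],[0,0,0],[0,0,0]],"delta_rot":[[0,0,0],[0,0,0],[0,0,0],[0,0,0],[0,0,0],[0,0,0],[0,0,0],[0,0,0],[0,0,0],[0,0,0]],"fingers":[0,0,0,0,0,0,0,0,0,0]}' 25
python3 -c "
from h import *
s=state();print(s['joint_pos'].round(2),s['wrist_torque'])"
```

```text
clock: 8.93
ee_pos: [0.5888, 0.2711, 0.1256]
orientation: [0.0, -0.674, 0.739, -0.0]
contact_force: [-0.1, 0.4, 0.5]
gripper_width: 0.603
finger_force: 0.0
clock: 9.77
ee_pos: [0.5894, 0.2712, 0.1267]
orientation: [0.001, -0.674, 0.739, -0.0]
contact_force: [-0.0, -0.1, 8.6]
gripper_width: 0.133
finger_force: 57.7
[-0.38  0.6  -0.13  1.65  0.1   0.9   2.5 ] [-0.00239075  0.1948203   0.00868236]
```

```bash
python3 -m inch '{"xyz":[[0,0,-0.01],[0,0,-0.02],[0,0,-0.02],[0,0,-0.03],[0,0,-0.04],[0,0,-0.05],[0,0,-0.05],[0,0,-0.06],[0,0,-0.07],[0,0,-0.08],[0,0,-0.09],[0,0,-0.09]],"delta_rot":[[0,0,-7],[0,0,-14],[0,0,-21],[0,0,-28],[0,0,-35],[0,0,-42],[0,0,-49],[0,0,-56],[0,0,-63],[0,0,-70],[0,0,-77],[0,0,-84]],"fingers":[0,0,0,0,0,0,0,0,0,0,0,0]}' 25
python3 -c "
from h import *
s=state();print(s['joint_pos'].round(2),s['wrist_torque'],R.from_quat(s['orientation'],scalar_first=True).as_matrix()[:,1])"
```

```text
clock: 10.77
ee_pos: [0.5888, 0.2718, 0.1258]
orientation: [0.0, -0.004, 1.0, 0.001]
contact_force: [-4.4, 1.5, 9.7]
gripper_width: 0.137
finger_force: 57.2
[-0.63  0.6   0.21  1.66 -0.16  0.9   1.22] [0.31097254 1.17444561 0.11476649] [-0.0070653   0.99997375  0.00160591]
```

```bash
python3 -m inch '{"xyz":[[0,0,-0.01],[0,0,-0.02],[0,0,-0.02],[0,0,-0.03],[0,0,-0.04],[0,0,-0.05],[0,0,-0.05],[0,0,-0.06],[0,0,-0.07],[0,0,-0.08],[0,0,-0.09],[0,0,-0.09]],"delta_rot":[[0,0,-7],[0,0,-14],[0,0,-21],[0,0,-28],[0,0,-35],[0,0,-42],[0,0,-49],[0,0,-56],[0,0,-63],[0,0,-70],[0,0,-77],[0,0,-84]],"fingers":[0,0,0,0,0,0,0,0,0,0,0,0]}' 25
python3 -m inch '{"xyz":[[0,0,-0.01],[0,0,-0.02],[0,0,-0.02],[0,0,-0.02],[0,0,-0.03],[0,0,-0.03],[0,0,-0.03]],"delta_rot":[[0,0,-5],[0,0,-10],[0,0,-15],[0,0,-20],[0,0,-23],[0,0,-23],[0,0,-23]],"fingers":[0,0,0,0,0,0,0]}' 25
python3 -c "
from h import *
s=state();y=R.from_quat(s['orientation'],scalar_first=True).as_matrix()[:,1];print(s['joint_pos'].round(2),s['wrist_torque'],np.degrees(np.arctan2(y[1],y[0])))"
```

```text
clock: 11.77
ee_pos: [0.5891, 0.2726, 0.125]
orientation: [-0.0, 0.666, 0.746, 0.002]
contact_force: [-1.0, 5.5, 7.9]
gripper_width: 0.134
finger_force: 56.8
clock: 12.35
ee_pos: [0.5894, 0.2726, 0.1247]
orientation: [-0.0, 0.8, 0.6, 0.002]
contact_force: [0.9, 4.3, 10.2]
gripper_width: 0.134
finger_force: 55.0
[-0.94  0.69  0.66  1.67 -0.5   0.95 -0.38] [ 1.23906246 -0.11654204 -0.03951438] -16.23792015519233
```

```bash
python3 -m inch '{"xyz":[[0,0,0],[0,0,0],[0,0,-0.01],[0,0,-0.01],[0,0,-0.01],[0,0,-0.01],[0,0,-0.01]],"delta_rot":[[0,0,-2],[0,0,-4],[0,0,-6],[0,0,-8],[0,0,-9],[0,0,-9],[0,0,-9]],"fingers":[0,0,0,0,0,0,0]}' 40
python3 -c "
from h import *
s=state();y=R.from_quat(s['orientation'],scalar_first=True).as_matrix()[:,1];print(s['joint_pos'].round(2),s['wrist_torque'],np.degrees(np.arctan2(y[1],y[0])))"
```

```text
clock: 12.93
ee_pos: [0.5895, 0.2726, 0.1247]
orientation: [-0.0, 0.844, 0.536, 0.002]
contact_force: [1.4, 4.1, 10.6]
gripper_width: 0.131
finger_force: 81.8
[-0.96  0.7   0.7   1.67 -0.53  0.96 -0.51] [ 0.93938419 -0.14438714  1.39387012] -25.133115863585402
```

Seated: the moment rose to 1.4 N m right at the expected angle. Hold briefly, then back off a quarter turn.

```bash
python3 -m inch '{"xyz":[[0,0,0],[0,0,0],[0,0,0],[0,0,0.02],[0,0,0.02],[0,0,0.03],[0,0,0.03],[0,0,0.04],[0,0,0.05],[0,0,0.06],[0,0,0.06],[0,0,0.06]],"delta_rot":[[0,0,0],[0,0,0],[0,0,0],[0,0,7],[0,0,14],[0,0,21],[0,0,28],[0,0,35],[0,0,42],[0,0,49],[0,0,55],[0,0,55]],"fingers":[0,0,0,0,0,0,0,0,0,0,0,0]}' 40
python3 -m inch '{"xyz":[[0,0,0.01],[0,0,0.02],[0,0,0.03],[0,0,0.03],[0,0,0.04],[0,0,0.04],[0,0,0.04],[0,0,0.04],[0,0,0.04]],"delta_rot":[[0,0,7],[0,0,14],[0,0,21],[0,0,28],[0,0,35],[0,0,39.5],[0,0,39.5],[0,0,39.5],[0,0,39.5]],"fingers":[0,0,0,0,0,0,0,0,0]}' 40
python3 - <<'E'
from h import *
s=state();y=R.from_quat(s['orientation'],scalar_first=True).as_matrix()[:,1];print(s['joint_pos'].round(2),s['wrist_torque'],np.degrees(np.arctan2(y[1],y[0])))
a=cam("top")["image"][150:270,240:360]; b=cam("scene")["image"][170:290,235:355]
save("p6.png",np.hstack([cv2.resize(x,(400,400),interpolation=cv2.INTER_CUBIC) for x in(a,b)]))
E
```

```text
clock: 13.93
ee_pos: [0.589, 0.2725, 0.1252]
orientation: [-0.0, 0.499, 0.867, 0.002]
contact_force: [-2.2, 4.7, 10.1]
gripper_width: 0.129
finger_force: 66.1
clock: 14.68
ee_pos: [0.5888, 0.2721, 0.1256]
orientation: [0.0, 0.18, 0.984, 0.001]
contact_force: [-4.1, 2.9, 12.4]
gripper_width: 0.136
finger_force: 66.6
[-0.7   0.61  0.3   1.66 -0.22  0.9   0.9 ] [0.54355155 1.21376511 0.09074148] 69.26302110503069
```

View pics/p6.png

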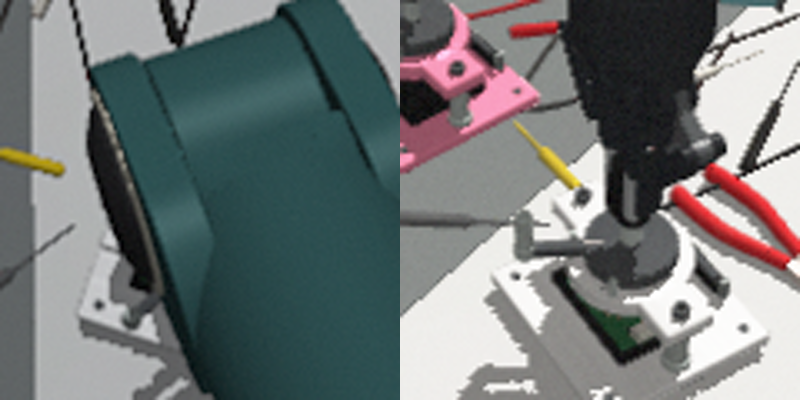

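The scene crop shows the fingers on the paddle and the lever still at its locked position. The tool is 89° back from the seat. Handing in.

```bash
python3 -c "
from station import bot
print(bot.close_job())"
```

```text
the job is handed in; nothing more can be done
None
```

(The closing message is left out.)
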